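Close the microscope's load lock and start its pump

ROBOT

A 6-joint arm with a two-finger parallel gripper is mounted at the origin on the work surface. World frame = base frame: x ahead of the robot, y to its left, z up, the work surface at z = 0. Lengths are in m, angles in rad, forces in N, time in s.
With the tool pointing down it reaches from about 0.375 to 0.975 m from the base axis. Payload 3.8 kg.
Tool frame: the origin (TCP) lies midway between the tips of the shut fingers; the grasp point (between the pads) lies 19 mm behind it; z points along the fingers, y is the line along which they close (so a half turn about z gives the same grasp; the last joint's range is limited). The gripper opens to 88 mm and grips with 3 to 60 N. Pads are 18 mm wide; open, the fingers measure 123 mm over their backs; the gripper's body (75 mm by 187 mm) begins 45 mm behind the grasp point.
Start: joints at [1.092, 0.264, 1.604, -0, 1.274, -0.037], TCP at [0.289, 0.61, 0.239] pointing down, gripper open.
Joint ranges: [-2.63, 2.63], [-0.94, 2.18], [0.31, 2.57], [-1.31, 4.45], [0, 2.66], [-2.55, 2.55]. Speed limits (rad/s): [2.57, 2.57, 3.14, 3.14, 3.14, 3.14].

INTERFACE

Orientations are given as a rotation vector (axis times angle).
In Python, from cell import manip, inverse_kinematics, cams, order gives the robot as it stands. Calls block until the motion is done:
- manip.move_pose(position, orientation): joint-space move of the TCP to a pose.
- manip.move_linear(position, rate=0.15, rot=None): straight line of the TCP; rot=None keeps the orientation; rate is the mean speed in m/s.
- manip.set_joints(angles): joint-space move.
- manip.set_gripper(opening, force=None): finger opening in m; force is the grip in N (None keeps the last); returns when the fingers have stopped.
- manip.dwell(seconds).
- inverse_kinematics(position, orientation): joint angles nearest the present ones, or None.
- manip.state(): the state.
- cams.capture(name): name is "scene" or "top" or "wrist"; returns a dict with "image" (384x512x3 uint8, blue, green, red), "z_map" (384x512 float32, m along the optical axis (not along the pixel's ray), 0 where there is no reading), "intrinsics" (3x3 intrinsics, pixels), "position" and "orientation" of the camera in the world; the wrist camera has in their place "T_tool_cam" (4x4, takes a point from camera to tool coordinates, whose origin is the TCP and whose axes are the flange's). Camera axes: x right, y down, z forward; pixel columns grow to the right and rows downward; lengths in m; the calibration is good to about 2 mm. The wrist camera is an equidistant fisheye: a pixel r from the principal point sees the ray r / f radians off the axis. A picture is of the moment at which its call begins: read the wrist's pose just before it.
A pose or a line that the arm cannot do raises manip.IKError and nothing moves.
- order.close_job(): hands the job in; it is judged then, once.
The state is a dict: "clock": time; "joint_pos": joint angles; "joint_velocities": joint speeds; "tau": joint torques, N m; "tool_pos": TCP position; "tcp_rot": TCP orientation; "contact_force": force on the tool from outside, world axes, zero at the start; "moment": the same for the moment, N m; "gripper_width": finger opening in m; "grasp_force": force on a finger pad.
Only numpy, scipy, OpenCV 4.12 (cv2) and the standard library are available. Lean on these libraries where they do the work, as an engineer would, in place of code of your own. Each camera call takes 0.05 s, during which the arm holds its last target. There are 200 camera calls.

TASK

Push the specimen drawer of the load lock gently shut by its metal door, all the way home, with the fingers on the outside of the door only: do not touch the rock specimen or the black seal behind the door. Only when it is shut, start the pump: press the large round button on the white console all the way down with the fingertips and let it come back up, pressing neither the square nor the small round button. Leave the loose stone, stub and jar where they stand, and withdraw.

Things in the scene. Friction and masses are not known exactly. Their poses are not given: they have to be found in the camera images.
- port: Load lock fixed to the bench: white box 155 x 172 mm, 92 mm high, window in its roof, on a dark base plate 340 x 180 x 10 mm. Origin on the bench under the shut door's outer face; +x runs into the box (the way the drawer shuts), z up. Box x = 0.016 to 0.171 m, plate x = -0.155 to 0.185; two 28 mm high blocks at x = -0.143, y = +-0.064. Stands left or right of the console.
- drawer (a joint): How far the specimen drawer stands out of the load lock, m: 0 is fully shut (a hard stop), 0.125 fully out; it starts 0.07 to 0.12 out. It slides along the port's x axis; friction about 3 N, stays where it is left.
- door_face (a point): The middle of the upper part of the drawer door's outer face, 70 mm above the bench. The door is a bare metal plate 160 mm wide, 12 mm thick, with a 3 mm black rubber seal over its inner side, from 12 to 90 mm above the bench; its outer face looks along this point's -x (away from the box, towards the robot's side). Moves with the drawer; axes as the port's.
- specimen (a point): Grey rock about 46 x 38 mm, 38 mm tall, fixed on the black disc of the drawer behind the door; its top is about 75 mm above the bench. Not to be touched. The point is the middle of its underside.
- large_round (a joint): Large round button, the one to press. Value: 0 released, 0.008 m fully down. Springs back up by itself; about 2 N starts it moving, 6 N holds it fully down.
- large_round_top (a point): A button cap of matte grey plastic on a 54 mm square black base plate, one of three on the white console; the three may stand in any order along it. Large round cap, 42 mm across. The point is the centre of its top face, 63 mm above the bench when released.
- small_round (a joint): Small round button, to be left alone. Value: 0 released, 0.008 m fully down. Springs back up by itself; about 2 N starts it moving, 6 N holds it fully down.
- small_round_top (a point): A button cap of matte grey plastic on a 54 mm square black base plate, one of three on the white console; the three may stand in any order along it. Small round cap, 20 mm across. The point is the centre of its top face, 63 mm above the bench when released.
- square (a joint): Square button, to be left alone. Value: 0 released, 0.008 m fully down. Springs back up by itself; about 2 N starts it moving, 6 N holds it fully down.
- square_top (a point): A button cap of matte grey plastic on a 54 mm square black base plate, one of three on the white console; the three may stand in any order along it. Square cap, 36 x 36 mm. The point is the centre of its top face, 63 mm above the bench when released.
- console: White pump console fixed to the bench, 120 x 240 mm, 45 mm high, with three buttons 70 mm apart in a row along its y axis, 10 mm to the -x side of its middle. Origin at the middle of its underside; z up.
- stone: Loose bystander: grey rock, about 55 x 45 mm, 44 mm tall, on the bench between port and console. Origin at the middle of its underside.
- stub: Loose bystander: aluminium specimen stub, 32 mm across the foot, 32 mm tall, on the bench on the robot's side of the console. Origin at the middle of its underside.
- jar: Loose bystander: brown glass jar with white lid, 44 mm across, 55 mm tall, on the bench beyond the console. Origin at the middle of its underside.
- large_round_module: The large round button with its black base plate, 54 x 54 mm, 4 mm thick, on the console's top. Origin at the middle of the plate's underside, 45 mm above the bench.

How it is judged:
By the outcome, as a careful person would: the job done as asked, in the order asked, and still so for the second after the job is handed in, with the robot touching nothing.
It also fails if it takes over 51 s, if anything falls off the work surface, if the arm or the gripper's body presses on something with over 40 N, if the wrist force passes 120 N, or if a joint passes its speed limit or range.

## Working session

There is one attempt and no reset: what is moved stays moved. The work goes in short steps, each a Python script; the robot and the scene stay as the last script left them, time stands still between calls to the robot, and variables do not carry over. Pictures are saved under pics/ and viewed, at most 10 in all, crops included, and the job is handed in when it is done.

```bash
mkdir -p pics; cat > h.py <<'E'
import numpy as np, cv2
from scipy.spatial.transform import Rotation as R
from cell import manip, inverse_kinematics, cams, order
def rot(o):
    o=np.array(o,float)
    if o.shape==(3,3): return o
    return (R.from_rotvec(o) if o.size==3 else R.from_quat(o)).as_matrix()
def cloud(c):
    z=c["z_map"];K=np.array(c["intrinsics"]);v,u=np.indices(z.shape)
    p=np.stack([(u-K[0,2])/K[0,0]*z,(v-K[1,2])/K[1,1]*z,z],-1)
    return p@rot(c["orientation"]).T+np.array(c["position"])
E
python3 - <<'E'
from h import *
for n in("top","scene"):
    c=cams.capture(n);np.savez("%s.npz"%n,**c);cv2.imwrite("pics/%s.png"%n,c["image"]);print(n,c["position"],c["orientation"],c["intrinsics"])
s=manip.state();print(s["clock"],s["tcp_rot"],s["contact_force"])
E
```

```text
top [0.47865367 0.01818044 0.83587124] [-2.11980107  2.1518666  -0.15499456] [[393.5552594    0.         256.15374168]
 [  0.         393.5552594  190.69904086]
 [  0.           0.           1.        ]]
scene [1.13842367 0.13051729 0.73222893] [-1.65825539 -2.00088114  0.75883817] [[352.59080473   0.         258.49183294]
 [  0.         352.59080473 184.44230758]
 [  0.           0.           1.        ]]
0.1 [-0.68824934 -3.06472458  0.00307653] [-0.42331654  0.50575114  0.45269597]
```

View pics/top.png

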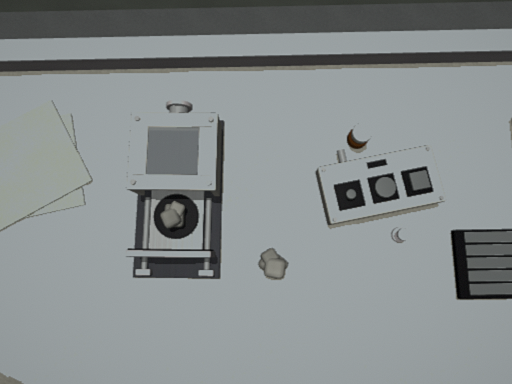

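View pics/scene.png

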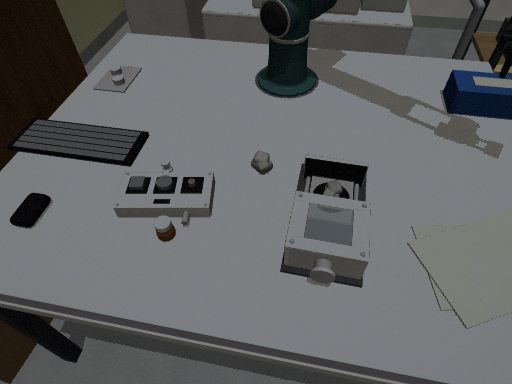

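The top view shows the port on the left, with the door edge at about (128–213, 253). The console is on the right: small round (351,195), large round (385,187) in the middle, square (418,181). Stone is at (273,264), stub (398,235), jar (358,137).

```bash
python3 - <<'E'
from h import *
c=dict(np.load("top.npz"));P=cloud(c);z=P[...,2]
print("bench z",np.median(z[300:340,200:400]))
def sel(r0,r1,c0,c1,a,b):
    q=P[r0:r1,c0:c1].reshape(-1,3);return q[(q[:,2]>a)&(q[:,2]<b)]
def rect(q,n):
    (cx,cy),(w,h),a=cv2.minAreaRect((q[:,:2]*1000).astype(np.float32));print(n,len(q),(cx,cy),(w,h),a,"z",np.median(q[:,2]))
rect(sel(105,200,120,225,.085,.097),"box")
q=sel(244,262,120,222,.08,.097);rect(q,"door")
k=np.polyfit(q[:,1],q[:,0],1);print("door line x=k*y+b",k,np.arctan(k[0]),q.min(0),q.max(0))
rect(sel(145,225,315,445,.040,.052),"console")
for n,u,v in(("small",351,195),("large",385,187),("square",418,181)):
    q=sel(v-14,v+15,u-14,u+15,.058,.07);rect(q,n)
for n,(a,b,d,e) in dict(stone=(245,282,255,292),stub=(225,246,388,410),jar=(120,155,345,375)).items():
    q=sel(a,b,d,e,.01,.08);print(n,q.min(0),q.max(0))
q=sel(262,285,130,220,.02,.04);print("blocks",q.min(0),q.max(0))
q=sel(200,235,155,200,.045,.09);print("spec",q.min(0),q.max(0))
E
```

```text
bench z 0.0009054693290738713
box 6794 (678.4264526367188, 187.14138793945312) (172.7066650390625, 155.6349334716797) 88.41529083251953 z 0.09186949644236742
door 688 (480.7125244140625, 192.132080078125) (159.8931884765625, 15.237641334533691) 88.43641662597656 z 0.09029036473460922
door line x=k*y+b [0.02258402 0.47642989] 0.022580180911877565 [0.47119673 0.11216338 0.08120698] [0.49010301 0.27205453 0.09433314]
console 5955 (613.998291015625, -229.31781005859375) (120.1357650756836, 240.17352294921875) 10.5718412399292 z 0.04609268915336784
small 81 (591.1365966796875, -161.82225036621094) (17.381065368652344, 18.14959716796875) 88.27534484863281 z 0.06310732622152415
large 347 (603.8367919921875, -231.37271118164062) (39.37941360473633, 40.30832290649414) 6.927774429321289 z 0.06331599537037147
square 342 (616.8744506835938, -299.7010803222656) (36.62968444824219, 36.31277084350586) 11.514006614685059 z 0.06352255527636513
stone [ 0.42666616 -0.03694525  0.01807975] [0.48686258 0.02410142 0.04626017]
stub [ 0.49917195 -0.28305994  0.01005961] [ 0.52325733 -0.25954577  0.03714051]
jar [ 0.68014136 -0.21211679  0.01081737] [ 0.73893656 -0.16217796  0.05840359]
blocks [0.43464503 0.11476769 0.02000793] [0.46243945 0.27126393 0.03323437]
spec [0.52969632 0.16829147 0.04641102] [0.58124915 0.21233175 0.07876725]
```

```bash
cat >> h.py <<'E'
YAW=-0.0265; D=np.array([np.cos(YAW),np.sin(YAW),0]); N=np.array([-D[1],D[0],0])
O=np.array([.6784,.1871,0])-.0935*D
def down(yaw):
    best=None
    for k in(0,np.pi):
        y=np.array([-np.sin(yaw+k),np.cos(yaw+k),0]);z=np.array([0,0,-1.])
        yield R.from_matrix(np.stack([np.cross(y,z),y,z],1)).as_rotvec()
def pick(p,yaw):
    c=[(abs(q[5]),o) for o in down(yaw) if (q:=inverse_kinematics(p,o)) is not None]
    return min(c,key=lambda t:t[0])[1]
def port(x,y,z): return O+x*D+y*N+np.array([0,0,z])
def F(): return np.array(manip.state()["contact_force"])
E
python3 - <<'E'
from h import *
manip.set_gripper(0.0,10)
o=pick(port(-.155,0,.2),YAW)
manip.move_pose(port(-.155,0,.2),o)
manip.move_linear(port(-.155,0,.062),.12)
f0=F();print(f0,manip.state()["clock"],manip.state()["joint_pos"],manip.state()["gripper_width"])
x=-.155
while x<-.10:
    x+=.004;manip.move_linear(port(x,0,.062),.04)
    f=(F()-f0)@D
    print(round(x,4),round(f,2),end="; ")
    if f<-2: break
print(manip.state()["clock"])
c=cams.capture("scene");cv2.imwrite("pics/s2.png",cv2.resize(c["image"][120:300,240:420],(720,720))[:600])
E
```

```text
[ 1.25055377 -0.52967334  0.33968607] 4.325 [ 3.70460340e-01  6.62283056e-02  2.19034416e+00  2.00198796e-05
  8.83454610e-01 -1.17390439e+00] 0.0005140799979316311
-0.151 -1.78; -0.147 -1.01; -0.143 -1.28; -0.139 -1.54; -0.135 -1.18; -0.131 -1.41; -0.127 -0.87; -0.123 -1.49; -0.119 -1.77; -0.115 -2.86; 6.825
```

View pics/s2.png

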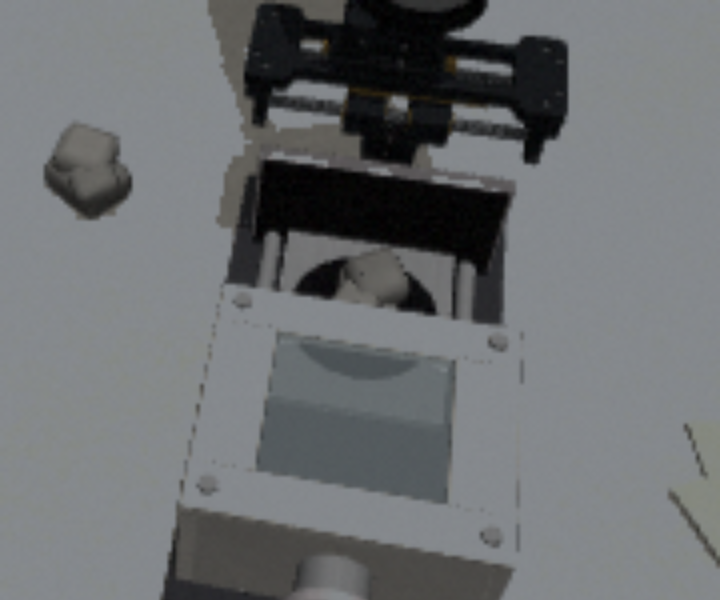

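The closed fingers are at about (390,150), outside the door and clear of the seal and specimen. I'll push on.

```bash
python3 - <<'E'
from h import *
b=-1.3 
x=-.115
while x<.02:
    x+=.01 if x<-.03 else .002
    manip.move_linear(port(x,0,.062),.04 if x<-.03 else .025)
    f=F()@D; t=(np.array(manip.state()["tool_pos"])-O)@D
    print(round(x,4),round(t,4),round(f,2),end="; ")
    if f<-13: break
print(manip.state()["clock"])
c=cams.capture("scene");cv2.imwrite("pics/s3.png",cv2.resize(c["image"][120:300,240:420],(720,720))[:600])
c=cams.capture("top");np.savez("top2.npz",**c)
E
```

```text
-0.105 -0.1041 -0.38; -0.095 -0.094 -0.54; -0.085 -0.0842 -0.04; -0.075 -0.0742 -1.02; -0.065 -0.0642 -0.54; -0.055 -0.0542 -0.63; -0.045 -0.0441 -0.16; -0.035 -0.0341 -0.03; -0.025 -0.0244 -1.14; -0.023 -0.0229 -2.09; -0.021 -0.021 -2.04; -0.019 -0.019 -2.35; -0.017 -0.0169 -2.21; -0.015 -0.0148 -2.52; -0.013 -0.0128 -2.17; -0.011 -0.0107 -1.29; -0.009 -0.01 -5.92; -0.007 -0.01 -12.67; -0.005 -0.0101 -18.33; 13.125
```

View pics/s3.png

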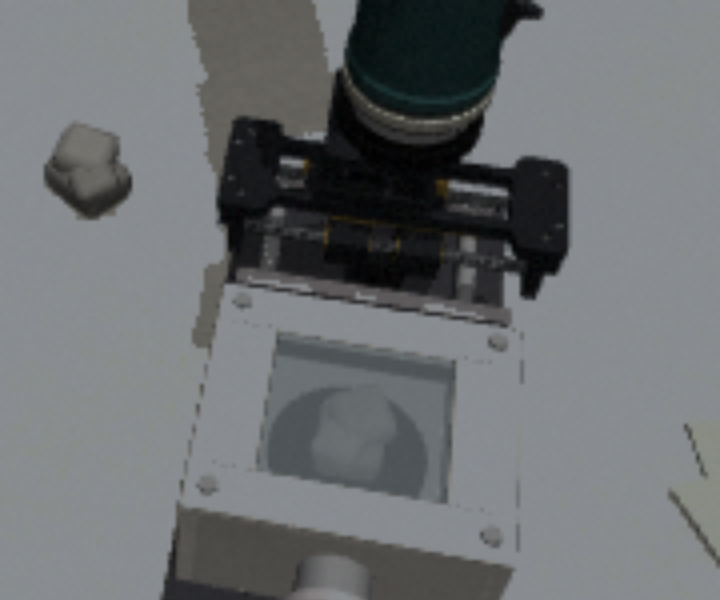

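The picture shows the door edge flush against the box (240–510, 275–320), the specimen under the window, and the stone unmoved. The force rose sharply at a fixed position, so it has reached the hard stop. Next I'll retreat, check, and press.

```bash
python3 - <<'E'
from h import *
manip.move_linear(port(-.06,0,.062),.08)
manip.move_linear(port(-.06,0,.2),.2)
B=np.array([.6040,-.2313,0]);yaw=np.radians(10.57)
z=lambda h:B+[0,0,h]
o=pick(z(.15),yaw)
manip.move_pose(z(.15),o)
c=cams.capture("top");P=cloud(c)
q=P[150:262,120:225].reshape(-1,3);q=q[(q[:,2]>.08)&(q[:,2]<.1)]
print("box+door rel port x",np.percentile((q-O)@D,[.3,1,99.5]))
manip.move_linear(z(.075),.1)
f0=F()[2];print(manip.state()["clock"],manip.state()["tool_pos"],f0)
h=.068
while h>.047:
    h-=.001;manip.move_linear(z(h),.02)
    f=F()[2]-f0;print(round(h,4),round(manip.state()["tool_pos"][2],4),round(f,1),end="; ")
    if f>14: break
cv2.imwrite("pics/s4.png",cv2.resize(cams.capture("scene")["image"][130:250,90:250],(800,600)))
manip.dwell(.2)
manip.move_linear(z(.085),.06)
print(manip.state()["clock"])
E
```

```text
box+door rel port x [-0.00021762  0.00010393  0.09379236]
17.7667 [ 0.60457171 -0.23155376  0.07559678] 0.20870403373674654
0.067 0.0669 -1.6; 0.066 0.066 -1.3; 0.065 0.0649 -0.4; 0.064 0.0639 -0.3; 0.063 0.0633 1.2; 0.062 0.0622 2.6; 0.061 0.0612 2.8; 0.06 0.0601 1.9; 0.059 0.0591 3.7; 0.058 0.0581 4.2; 0.057 0.0571 5.2; 0.056 0.0562 6.1; 0.055 0.0555 5.5; 0.054 0.0554 11.5; 0.053 0.0553 15.3; 22.75
```

View pics/s4.png

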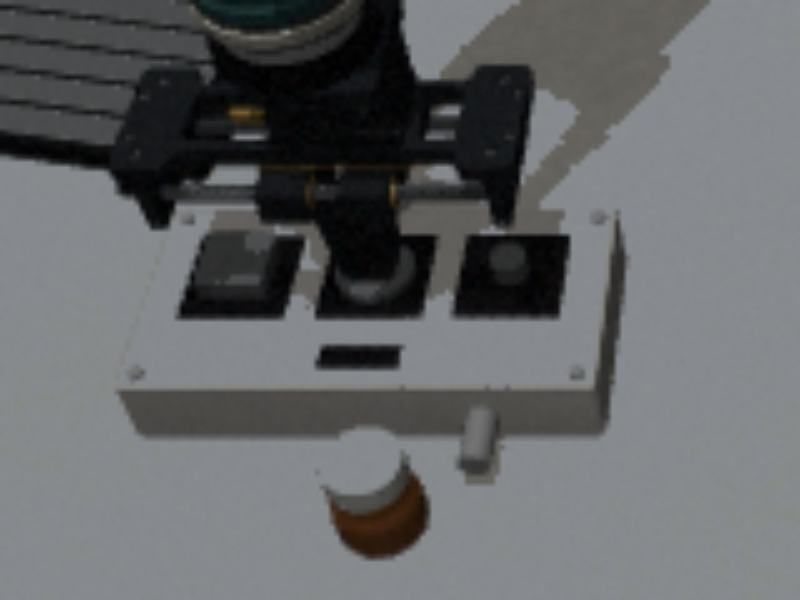

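The fingertips pressed only the large cap (370,275) to its hard stop 8 mm down, and the neighbouring buttons were not touched. The drawer is shut: its front face is at port x ≈ 0. Now I'll withdraw and run a final check.

```bash
python3 - <<'E'
from h import *
p=np.array(manip.state()["tool_pos"])
manip.move_linear(p+[0,0,.15],.15)
manip.move_pose([.38,-.05,.25],pick([.38,-.05,.25],0))
c=cams.capture("top");P=cloud(c)
def sel(r0,r1,c0,c1,a,b):
    q=P[r0:r1,c0:c1].reshape(-1,3);return q[(q[:,2]>a)&(q[:,2]<b)]
for n,u,v in(("small",351,195),("large",385,187),("square",418,181)): print(n,np.median(sel(v-4,v+5,u-4,u+5,.03,.1)[:,2]))
for n,(a,b,d,e) in dict(stone=(245,282,255,292),stub=(225,246,388,410),jar=(120,155,345,375)).items():
    q=sel(a,b,d,e,.01,.08);print(n,q.min(0)if len(q) else 0,q.max(0) if len(q) else 0)
q=sel(150,262,120,225,.08,.1);print(np.percentile((q-O)@D,[.3,1]))
cv2.imwrite("pics/t5.png",c["image"]);print(manip.state()["clock"])
order.close_job()
E
```

```text
small 0.06308910077500124
large 0.06356236432928097
square 0.06350715929336104
stone [ 0.42678776 -0.03710786  0.01714304] [0.48689295 0.02410525 0.04762409]
stub [ 0.49910866 -0.28278157  0.01012492] [ 0.52438563 -0.25902932  0.0365868 ]
jar [ 0.68060555 -0.21325068  0.01016226] [ 0.73865815 -0.16259347  0.05984162]
[-2.65291703e-04  1.85364622e-05]
25.0583
the job is handed in; nothing more can be done
```

The job is handed in at about 25 s: the drawer is shut to its hard stop, the large round button was then pressed fully and is back up, the other two buttons read released, the stone, stub and jar haven't moved, and the arm is withdrawn.

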